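# Gauge a sleeve in the ring row

## Robot

A 7-joint arm with a two-finger parallel gripper is mounted at the origin on a cart in front of the work surface, level with it; the furniture and walls round the work are solid. World frame = base frame: x ahead of the robot, y to its left, z up, the work surface at z = 0. Lengths are in m, angles in rad, forces in N, time in s.
With the tool pointing down it reaches from about 0.35 to 0.9 m from the base axis. Payload 8.1 kg.
Tool frame: the origin (TCP) lies on the mounting face of the last link; the fingertips stand 173 mm ahead of it and the grasp point (between the pads) lies 155 mm ahead of it (robot.pinch_z is the z of the grasp point in the tool frame, in m); z points along the fingers, y is the line along which they close (so a half turn about z gives the same grasp; the last joint's range is limited). The gripper opens to 85 mm and grips with 20 to 120 N. Pads are 22 mm wide; open, the fingers measure 114 mm over their backs; the gripper's body (76 mm by 85 mm) begins 54 mm behind the grasp point. The pads swing forward as they close: fully open they stand 13 mm farther back than shut.
Start: joints at [-1.315, 0.434, 0.025, 1.573, -0.012, 1.134, -0.075], TCP at [0.219, 0.585, 0.405] pointing down, gripper open.
Joint ranges: [-2.62, 2.62], [-0.44, 2.09], [-1.27, 1.32], [0.08, 2.57], [-1.32, 4.46], [0.12, 2], [-2.74, 2.74]. Speed limits (rad/s): [2.22, 2.22, 3.01, 3.01, 3.14, 3.14, 3.14].

## Interface

Orientations are given as a unit quaternion [w, x, y, z].
In Python, from station import monitor, imaging, robot, models gives the robot as it stands.
- The arm moves only by the tool move_arm, never from a script. Its argument "increments" is a list of rows, each an object of numbers: "x", "y", "z": the shift along the tool's x, y, z in m; "spin": the turn about the tool's z in rad. In form: [{"x": .., "y": .., "z": .., "spin": ..}, ...]. A call has 1 to 5 rows; each row shifts and turns the commanded pose from where the row before left it, along the tool's axes as they then stand; what a row does not reach is not made up. A row lasts 1/10 s, in which the tool goes at most 50 mm and 8.59 degrees, less where a joint would pass 70% of its speed; a pose out of reach is approached as far as the arm can. A call with a gripper value outside its range is refused whole. "grip" is the opening in per cent of the stroke, from 0 (shut) to 100 (fully open), set as the call begins (left out, the last holds). The fingers move at their own pace and stop on an object; the grip force is fixed at half the most. Time passes only in rows, so rows that do not move let the fingers close. It gives the time, the measured TCP pose, the force, the opening and the grip force at its end, in the units of the state.
- monitor.state(): the state, without advancing time (a new reading comes with each control period).
- imaging.snapshot(name): name is "side" or "top" or "wrist"; returns (picture, depth): 400x640x3 uint8, blue, green, red; 400x640 float32, m along the optical axis (not along the pixel's ray), 0 where there is no reading.
- imaging.camera_model(name): a dict with "vertical_fov" (degrees; the focal length in pixels is half the picture's height over the tangent of half this angle, whatever the lens; pixels are square), "cx", "cy" (the principal point, pixels), "camera_from_world" (4x4, takes a point from world to camera coordinates); the wrist camera has in their place "tool_from_camera" (4x4, takes a point from camera to tool coordinates, whose origin is the TCP and whose axes are the flange's). Camera axes: x right, y down, z forward; pixel columns grow to the right and rows downward; lengths in m; the calibration is good to about 2 mm. A picture is of the moment at which its call begins: read the wrist's pose just before it. camera_model takes no time and is no camera call.
- robot.sign_off(): hands the job in; it is judged then, once.
Trained networks look in the newest picture that a camera, given by its name, has taken for a name from the list of things; names that differ only in an ending like _2 or _b are one class to them, and where a whole thing is asked for, a point or a joint stands for the part that bears it (a point fixed in the world has none). Each returns a list of dicts, best first, with "score" (0 to 1); they miss things now and then, are a little off and sometimes report something else, mostly with a low value. They report only what shows in the picture. A call takes as long as a camera call.
- models.trace(label, camera): "region" (400x640 bool, what is visible of it) and "position" ([row, column] in pixels, amid what is visible of it).
- models.place_of(label, camera): "position" ([row, column] in pixels: a listed point, or the origin of a listed thing).
The state is a dict: "time_s": time; "q": joint angles; "qd": joint speeds; "effort": joint torques, N m; "ee_pos": TCP position; "orientation": TCP orientation; "ft_force": force on the tool from outside, world axes, zero at the start; "wrist_torque": the same for the moment, N m; "width": finger opening in m; "grip_force": force on a finger pad.
Only numpy, scipy, OpenCV 4.12 (cv2) and the standard library are available. Lean on these libraries where they do the work, as an engineer would, in place of code of your own. Each camera call takes 0.05 s, during which the arm holds its last target. There are 200 camera calls.

## Task

Gauge the brass sleeve that lies in the middle notch of the rack: take it by its steel handle and pass its brass nose through the row of rings from the large end, through smaller and smaller rings, until one stops it. Press it against that ring for a moment with a light but definite push (about 10 N; never force it with more than 25 N), then let go and leave it resting in the rings, up against the ring that stopped it. Leave the other two sleeves in the rack and do not disturb the pot, the tin and the charcoal.

Things in the scene. Friction and masses are not known exactly. Their poses are not given: they have to be found in the camera images.
- sleeve_a: a brass sleeve on a steel handle, lying in a rack notch. Handle: 18 mm round, 80 mm long, with upright flats 14 mm apart on both sides of its middle 44 mm; brass sleeve: 60 mm long, its outside diameter 13.4, 18.4 or 23.4 mm (one of each; which has which is not told), nose edge chamfered 1.5 mm; 70 g (may vary). Origin on its axis, half-way along the handle; x points along the axis to the nose (free brass end), 100 mm from the origin.
- sleeve_a_grip (a point): the place to grip sleeve_a: on its axis, half-way along the handle (40 mm from the handle's end); upright flats 14 mm apart (to be pinched across y) run 22 mm to either side, clear of the rack's supports; the rack has nothing higher than 8 mm there
- sleeve_a_nose (a point): centre of the nose face of sleeve_a, on its axis
- sleeve_b: a brass sleeve on a steel handle, lying in a rack notch. Handle: 18 mm round, 80 mm long, with upright flats 14 mm apart on both sides of its middle 44 mm; brass sleeve: 60 mm long, its outside diameter 13.4, 18.4 or 23.4 mm (one of each; which has which is not told), nose edge chamfered 1.5 mm; 70 g (may vary). Origin on its axis, half-way along the handle; x points along the axis to the nose (free brass end), 100 mm from the origin.
- sleeve_b_grip (a point): the place to grip sleeve_b: on its axis, half-way along the handle (40 mm from the handle's end); upright flats 14 mm apart (to be pinched across y) run 22 mm to either side, clear of the rack's supports; the rack has nothing higher than 8 mm there
- sleeve_b_nose (a point): centre of the nose face of sleeve_b, on its axis
- sleeve_c: a brass sleeve on a steel handle, lying in a rack notch. Handle: 18 mm round, 80 mm long, with upright flats 14 mm apart on both sides of its middle 44 mm; brass sleeve: 60 mm long, its outside diameter 13.4, 18.4 or 23.4 mm (one of each; which has which is not told), nose edge chamfered 1.5 mm; 70 g (may vary). Origin on its axis, half-way along the handle; x points along the axis to the nose (free brass end), 100 mm from the origin.
- sleeve_c_grip (a point): the place to grip sleeve_c: on its axis, half-way along the handle (40 mm from the handle's end); upright flats 14 mm apart (to be pinched across y) run 22 mm to either side, clear of the rack's supports; the rack has nothing higher than 8 mm there
- sleeve_c_nose (a point): centre of the nose face of sleeve_c, on its axis
- notch_mid (a point): the middle notch of the wooden rack (fixed, 100 x 206 mm; three notches 78 mm apart, each a pair of V supports): the axis of a handle lying there, half-way between its supports, 50 mm above the bench. x along the lying handles towards the noses, y to the left. Which sleeve lies in which notch changes
- notch_left (a point): the same point of the left (+y) notch
- notch_right (a point): the same point of the right (-y) notch
- ring_row: row of five upright steel rings on a bar. Origin on the bench under the first ring's front face; x points into the row, from the largest ring to the smallest, z up. Rings 6 mm thick, wall 4 mm; front faces at x = 0, 14, 28, 42 and 56 mm; bores 30, 25, 20, 15 and 10 mm. Sprung: pushed along +x it yields about 1 mm per 4 N, at most 8 mm, and comes back
- mouth (a point): lowest point of the first ring's bore, at its front face, 38 mm above the bench (the bore's centre is 15 mm higher); axes as ring_row. The bores are not concentric: their lowest points lie on one straight level line from here along x, on which a sleeve slides
- gauge: fixed base of the ring row, 114 x 60 mm; origin and axes as ring_row. It reaches 23 mm in front of the first ring, there no higher than 24 mm; the first ring's top, the highest point, is 72 mm above the bench
- flux_pot: bystander: round pot 53 mm wide, 32 mm high; origin under its centre
- brass_tin: bystander: round brass tin with lid, 62 mm wide, 23 mm high; origin under its centre
- charcoal_lump: bystander: black lump 36 x 58 x 32 mm; origin under its centre

How it is judged:
By the outcome, as a careful person would: the job done as asked, in the order asked, and still so for the second after the job is handed in, with the robot touching nothing.
It also fails if it takes over 69 s, if anything falls off the work surface, if the arm or the gripper's body presses on something with over 40 N, if the wrist force passes 120 N, or if a joint passes its speed limit or range.

## Working session

There is one attempt and no reset: what is moved stays moved. The work goes in short steps, Python scripts to look and compute and a tool call to move; the robot and the scene stay as the last step left them, time stands still between calls to the robot, and variables do not carry over. Pictures are saved under pics/ and viewed, at most 10 in all, crops included, and the job is handed in when it is done.

Besides the shell and the picture viewer there is one more tool, called after "Call:" in YAML: its name, and indented under it one key for each argument. move_arm: Moves the arm, as the interface text tells. Its arguments: {"type":"object","properties":{"increments":{"type":"array"},"grip":{"type":"number"}},"required":["increments"]}

```bash
mkdir -p pics; cat > h.py <<'E'
import numpy as np, cv2
from station import monitor, imaging, robot, models
from scipy.spatial.transform import Rotation as R
def snap(n):
    s=monitor.state(); p,d=imaging.snapshot(n); m=imaging.camera_model(n)
    if 'camera_from_world' in m: W=np.linalg.inv(np.array(m['camera_from_world']))
    else:
        T=np.eye(4);q=s['orientation'];T[:3,:3]=R.from_quat([q[1],q[2],q[3],q[0]]).as_matrix();T[:3,3]=s['ee_pos']
        W=T@np.array(m['tool_from_camera'])
    f=200/np.tan(np.radians(m['vertical_fov'])/2)
    return p,d,W,f,m['cx'],m['cy']
def ray(c,r,k): # c,r
    p,d,W,f,cx,cy=k
    return W[:3,3],W[:3,:3]@np.array([(c-cx)/f,(r-cy)/f,1])
def atz(c,r,z,k):
    o,v=ray(c,r,k); return o+v*(z-o[2])/v[2]
def cloud(k):
    p,d,W,f,cx,cy=k
    r,c=np.mgrid[:400,:640]
    P=np.stack([(c-cx)/f*d,(r-cy)/f*d,d],-1)
    X=P@W[:3,:3].T+W[:3,3]; X[d==0]=np.nan
    return X
E
python3 - <<'E'
from h import *
np.set_printoptions(precision=4,suppress=True)
print(monitor.state())
for n in ['top','side']:
    k=snap(n);cv2.imwrite(f'pics/{n}0.png',k[0]);X=cloud(k);print(n,k[2],k[3:])
    for l in ['sleeve_a_grip','sleeve_a_nose','notch_mid','notch_left','notch_right','mouth','ring_row','gauge','flux_pot','brass_tin','charcoal_lump']:
        for x in models.place_of(l,n)[:3]:
            r,c=x['position'];print(l,round(x['score'],2),int(r),int(c),X[int(r),int(c)])
E
```

```text
{'time_s': 0.0, 'q': array([-1.3146,  0.4352,  0.025 ,  1.5741, -0.0116,  1.134 , -0.0751]), 'qd': array([ 0.0013,  0.0009, -0.0022,  0.0006,  0.0012,  0.0006,  0.0006]), 'effort': array([ -0.0007, -67.047 ,   1.0247, -31.6219,   0.0154,   0.0122,
         0.    ]), 'ee_pos': array([0.2194, 0.585 , 0.4039]), 'orientation': array([-0.0001,  0.1785,  0.9839, -0.0008]), 'ft_force': array([-0.6505, -0.458 ,  0.9476]), 'wrist_torque': array([-0.0432,  0.0189,  0.0303]), 'grip_force': 0.0, 'width': 0.08545095539235092}
top [[-0.0159 -0.9878  0.1548  0.3872]
 [-0.9998  0.0144 -0.0109  0.0756]
 [ 0.0086 -0.1549 -0.9879  0.9647]
 [ 0.      0.      0.      1.    ]] (np.float64(455.81159259157494), 323.49465176408387, 198.272228544419)
sleeve_a_grip 0.63 227 235 [0.4736 0.242  0.0609]
sleeve_a_nose 0.55 177 249 [0.5738 0.2147 0.0641]
notch_mid 0.97 223 235 [0.4817 0.2424 0.0598]
notch_mid 0.55 136 210 [0.671  0.3036 0.0285]
notch_left 0.68 214 201 [0.501  0.3108 0.0577]
notch_right 0.65 232 273 [0.4628 0.167  0.0577]
mouth 0.82 170 429 [ 0.5912 -0.1581  0.0269]
ring_row 0.9 169 425 [ 0.5943 -0.
[... 512 characters left out ...]
]
sleeve_a_grip 0.39 188 332 [0.6557 0.2961 0.0068]
sleeve_a_nose 0.59 188 319 [0.6188 0.3151 0.0049]
notch_mid 0.63 189 282 [0.4729 0.2323 0.0465]
notch_mid 0.62 186 316 [nan nan nan]
notch_mid 0.48 183 283 [ 0.5331  0.4285 -0.0046]
notch_left 0.83 182 284 [0.5005 0.3048 0.0417]
notch_right 0.85 194 285 [0.4612 0.1636 0.0564]
mouth 0.97 241 391 [ 0.6086 -0.1516  0.0364]
ring_row 0.61 265 386 [ 0.5767 -0.1902  0.0031]
gauge 0.71 261 386 [ 0.5787 -0.1858  0.0101]
gauge 0.41 187 283 [0.4753 0.23   0.053 ]
flux_pot 0.63 241 327 [ 0.5002 -0.0447  0.0053]
flux_pot 0.58 197 284 [0.4559 0.1558 0.0512]
brass_tin 0.57 237 270 [ 0.3734 -0.0033  0.0183]
charcoal_lump 0.54 188 333 [0.6589 0.2955 0.0066]
```

View pics/top0.png

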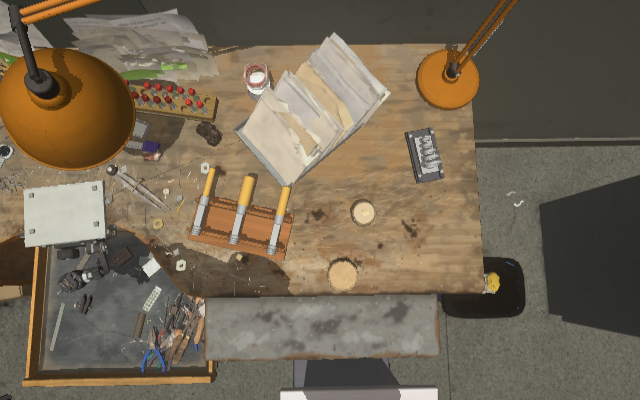

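View pics/side0.png

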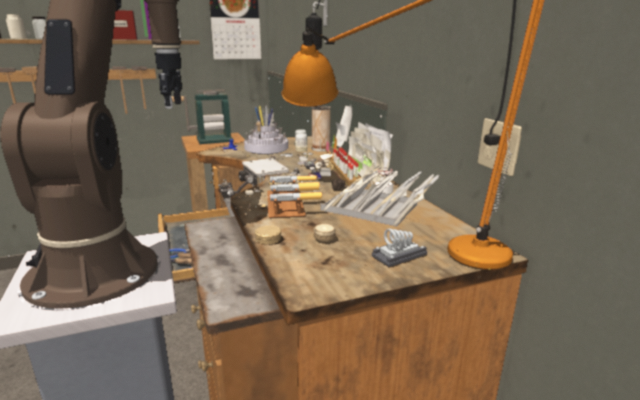

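The top view shows the middle sleeve lying from its handle (227,235) to its nose (177,249), and it looks the fattest. The gauge is near (155,424), with the pot and the tin between it and the rack. I'll take a closer look at the gauge and measure the sleeve axis.

```bash
python3 - <<'E'
from h import *
np.set_printoptions(precision=4,suppress=True)
k=snap('top');X=cloud(k)
a=cv2.resize(k[0][115:195,395:455],None,fx=6,fy=6,interpolation=cv2.INTER_CUBIC)
s=snap('side');b=cv2.resize(s[0][215:275,360:440],None,fx=6,fy=6,interpolation=cv2.INTER_CUBIC)
im=np.zeros((480,360+480,3),np.uint8);im[:,:360]=a;im[:360,360:]=b
cv2.imwrite('pics/g.png',cv2.resize(im,(800,457)))
S=X[150:260,180:300].reshape(-1,3);S=S[(S[:,2]>.045)]
print(len(S))
G=X[115:195,395:455].reshape(-1,3)
for lo,hi in((.006,.026),(.045,.09)):
    g=G[(G[:,2]>lo)&(G[:,2]<hi)]
    r=cv2.minAreaRect((g[:,:2]*1000).astype(np.float32));print(len(g),r,cv2.boxPoints(r),g[:,2].max())
# yellow mask for the sleeves
hsv=cv2.cvtColor(k[0],cv2.COLOR_BGR2HSV)
m=((hsv[...,0]>15)&(hsv[...,0]<30)&(hsv[...,1]>130)&(hsv[...,2]>120)).astype(np.uint8);m[:150]=0;m[240:]=0;m[:,:190]=0;m[:,300:]=0
n,L,st,c=cv2.connectedComponentsWithStats(m)
for i in range(1,n):
    if st[i,4]>40:
        r=cv2.minAreaRect(np.argwhere(L==i)[:,::-1].astype(np.float32));bp=cv2.boxPoints(r);print(st[i],r);print([atz(*p,.05,k)[:2] for p in bp])
print(imaging.camera_model('wrist'))
L=X[40:170,0:140].reshape(-1,3);print('lamp',np.nanpercentile(L,[1,50,99],axis=0), )
E
```

```text
2331
1064 ((628.0120239257812, -152.49562072753906), (114.63142395019531, 59.144386291503906), 10.865107536315918) [[ 566.1495 -134.2574]
 [ 577.298  -192.3416]
 [ 689.8746 -170.7338]
 [ 678.726  -112.6497]] 0.02598161597273918
225 ((625.1190795898438, -154.1880645751953), (61.79449462890625, 36.97296142578125), 10.632623672485352) [[ 591.3414 -141.7199]
 [ 598.1633 -178.058 ]
 [ 658.8968 -166.6563]
 [ 652.0749 -130.3181]] 0.07415687105001989
[202 168  14  28 179] ((208.66925048828125, 181.546142578125), (6.314816951751709, 28.416677474975586), 15.255120277404785)
[array([0.542 , 0.3121]), array([0.5987, 0.2982]), array([0.5951, 0.2857]), array([0.5384, 0.2996])]
[237 176  18  31 325] ((245.5882568359375, 190.64706420898438), (11.156637191772461, 30.074417114257812), 14.03624439239502)
[array([0.5216, 0.2416]), array([0.5816, 0.2275]), array([0.5757, 0.2054]), array([0.5157, 0.2197])]
[276 186  15  30 252] ((282.97064208984375, 200.11766052246094), (8.731282234191895, 28.861740112304688), 14.03624439239502)
[array([0.5017, 0.1633]), array([0.559 , 0.1491]), array([0.5543, 0.1319]), array([0.4971, 0.1463])]
{'vertical_fov': 68.91263214208061, 'cx': 321.44004215274595, 'cy': 189.8729718978337, 'tool_from_camera': array([[-0.0003, -0.948 , -0.3183,  0.0823],
       [ 1.    , -0.    , -0.0008, -0.0001],
       [ 0.0007, -0.3183,  0.948 ,  0.0304],
       [ 0.    ,  0.    ,  0.    ,  1.    ]])}
lamp [[ 0.5482  0.3623 -0.0023]
 [ 0.6165  0.422   0.3606]
 [ 0.8911  0.7574  0.4767]]
```

View pics/g.png

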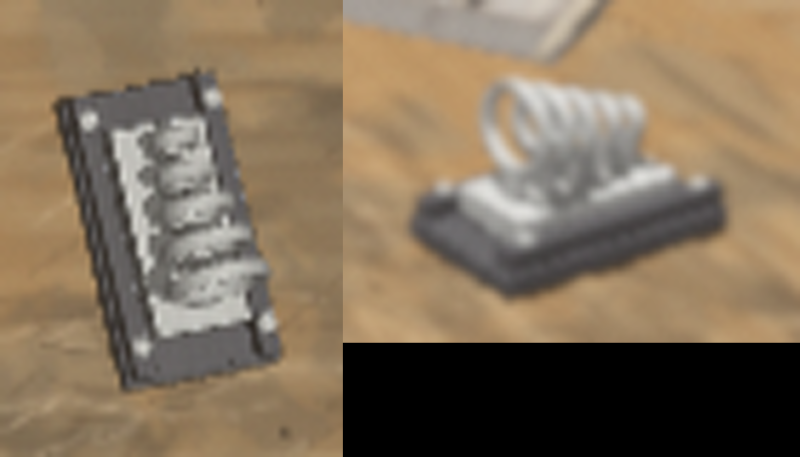

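The gauge's largest ring faces the robot, with the row turned about +10.8° and the mouth near (0.594, -0.159). The rack is turned about -13.7°, with the middle grip near (0.481, 0.240). I'll move over the rack, keeping clear of the left lamp.

Call:
move_arm:
  increments:
    - {"x": -0.03,"y": -0.038,"z": 0.0}
    - {"x": -0.03,"y": -0.038}
    - {"x": -0.03,"y": -0.038}
    - {"x": -0.03,"y": -0.038}
    - {"x": -0.03,"y": -0.038}
  grip: 75

```text
$.increments[0]: bad value
```

Call:
move_arm:
  increments:
    - {"x": -0.03,"y": -0.038,"z": 0,"spin": 0}
    - {"x": -0.03,"y": -0.038,"z": 0,"spin": 0}
    - {"x": -0.03,"y": -0.038,"z": 0,"spin": 0}
    - {"x": -0.03,"y": -0.038,"z": 0,"spin": 0}
    - {"x": -0.03,"y": -0.038,"z": 0,"spin": 0}
  grip: 75

```text
time_s: 1.8
ee_pos: [0.2935, 0.3527, 0.4049]
orientation: [0.0, 0.178, 0.984, 0.0]
ft_force: [1.8, 0.8, -0.4]
width: 0.0641
grip_force: 0.0
```

Call:
move_arm:
  increments:
    - {"x": -0.043,"y": -0.008,"z": 0.01,"spin": 0}
    - {"x": -0.043,"y": -0.008,"z": 0.01,"spin": 0}
    - {"x": -0.043,"y": -0.008,"z": 0.01,"spin": 0}
    - {"x": -0.043,"y": -0.008,"z": 0.01,"spin": 0}
    - {"x": -0.043,"y": -0.008,"z": 0.01,"spin": -0.118}

```text
time_s: 2.3
ee_pos: [0.4818, 0.2407, 0.3546]
orientation: [0.0, 0.12, 0.993, 0.0]
ft_force: [0.6, 0.3, 0.3]
width: 0.0642
grip_force: 0.0
```

Call:
move_arm:
  increments:
    - {"x": 0,"y": 0,"z": 0,"spin": 0}
    - {"x": 0,"y": 0,"z": 0,"spin": 0}

```text
time_s: 2.5
ee_pos: [0.4811, 0.2407, 0.3543]
orientation: [-0.0, 0.122, 0.993, -0.0]
ft_force: [-1.0, 1.6, 1.4]
width: 0.0645
grip_force: 0.0
```

```bash
python3 - <<'E'
from h import *
np.set_printoptions(precision=4,suppress=True)
k=snap('wrist');X=cloud(k);cv2.imwrite('pics/w1.png',k[0])
s=monitor.state();print(s['ee_pos'],s['orientation'],s['ft_force'])
for l in ['sleeve_a_grip','sleeve_a_nose','notch_mid']:
    for x in models.place_of(l,'wrist')[:3]:
        r,c=x['position'];print(l,round(x['score'],2),int(r),int(c),X[int(r),int(c)],atz(c,r,.05,k))
# handle: points of the middle sleeve
P=X.reshape(-1,3);P=P[~np.isnan(P[:,0])]
u=np.array([.972,-.236]);n=np.array([.236,.972])
a=(P[:,:2]-[.481,.240])
t=a@u;w=a@n
for lo in np.arange(-.05,.115,.01):
    m=(abs(w)<.03)&(t>lo)&(t<lo+.01)&(P[:,2]>.048)&(P[:,2]<.08)
    if m.sum()>5: print(round(lo+.005,3),m.sum(),w[m].min().round(4),w[m].max().round(4),((w[m].min()+w[m].max())/2).round(4),P[m,2].max().round(4))
E
```

```text
[0.4802 0.2418 0.3546] [-0.0003  0.1209  0.9927  0.    ] [-0.2849  0.1767 -0.772 ]
sleeve_a_grip 0.3 315 57 [ 0.5826 -0.1361  0.0197] [ 0.5659 -0.0966  0.05  ]
sleeve_a_grip 0.23 184 397 [0.4994 0.3102 0.0578] [0.5024 0.312  0.05  ]
sleeve_a_nose 0.64 269 320 [0.5707 0.2164 0.0616] [0.5789 0.2149 0.05  ]
notch_mid 0.85 181 316 [0.4779 0.2358 0.0573] [0.4803 0.2359 0.05  ]
notch_mid 0.22 180 396 [0.4955 0.3101 0.057 ] [0.4988 0.312  0.05  ]
-0.045 47 -0.01 0.0067 -0.0017 0.0603
-0.035 301 -0.0207 0.0172 -0.0018 0.0608
-0.025 229 -0.0208 0.0173 -0.0018 0.0604
-0.015 159 -0.0085 0.0047 -0.0019 0.0599
-0.005 148 -0.0087 0.0047 -0.002 0.0596
0.005 142 -0.0088 0.0047 -0.002 0.0599
0.015 129 -0.008 0.0047 -0.0017 0.0598
0.025 234 -0.0206 0.0169 -0.0018 0.0606
0.035 275 -0.0207 0.017 -0.0018 0.0633
0.045 201 -0.0127 0.0099 -0.0014 0.064
0.055 206 -0.013 0.0099 -0.0015 0.0634
0.065 191 -0.0132 0.0099 -0.0016 0.0634
0.075 184 -0.0134 0.0088 -0.0023 0.063
0.085 178 -0.0124 0.0089 -0.0018 0.0634
0.095 133 -0.0126 0.0089 -0.0019 0.0631
```

View pics/w1.png

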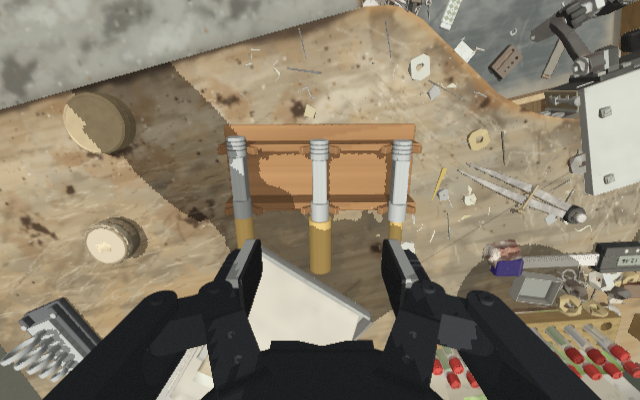

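The middle sleeve runs vertically in the wrist picture at column 319, with its nose at row 269. Its axis is 1.8 mm from my first estimate, and the brass is about 22–23 mm wide. Next I descend and grip.

Call:
move_arm:
  increments:
    - {"x": 0,"y": -0.003,"z": 0.04,"spin": 0}
    - {"x": 0,"y": 0,"z": 0.04,"spin": 0}
    - {"x": 0,"y": 0,"z": 0.04,"spin": 0}
    - {"x": 0,"y": 0,"z": 0.0295,"spin": 0}
    - {"x": 0,"y": 0,"z": 0,"spin": 0}

```text
time_s: 3.2
ee_pos: [0.4776, 0.239, 0.2023]
orientation: [-0.003, 0.119, 0.993, -0.002]
ft_force: [0.2, 0.2, -0.3]
width: 0.064
grip_force: 0.0
```

Call:
move_arm:
  increments:
    - {"x": 0,"y": 0,"z": 0,"spin": 0}
    - {"x": 0,"y": 0,"z": 0,"spin": 0}
    - {"x": 0,"y": 0,"z": 0,"spin": 0}
    - {"x": 0,"y": 0,"z": 0,"spin": 0}
    - {"x": 0,"y": 0,"z": 0,"spin": 0}
  grip: 0

```text
time_s: 3.7
ee_pos: [0.4801, 0.2385, 0.2068]
orientation: [0.001, 0.12, 0.993, 0.0]
ft_force: [-1.7, -3.6, 8.5]
width: 0.0129
grip_force: 60.0
```

Call:
move_arm:
  increments:
    - {"x": 0,"y": 0,"z": 0,"spin": 0}
    - {"x": 0,"y": 0,"z": 0,"spin": 0}
    - {"x": 0,"y": 0,"z": 0,"spin": 0}

```text
time_s: 4.0
ee_pos: [0.4801, 0.2385, 0.2068]
orientation: [0.001, 0.12, 0.993, 0.0]
ft_force: [-2.1, -2.9, 8.2]
width: 0.0128
grip_force: 60.0
```

Call:
move_arm:
  increments:
    - {"x": 0,"y": 0,"z": -0.02,"spin": 0}
    - {"x": 0,"y": 0,"z": -0.04,"spin": 0}
    - {"x": 0,"y": 0,"z": -0.04,"spin": 0}
    - {"x": 0.0,"y": 0,"z": -0.03,"spin": 0}
    - {"x": 0,"y": 0,"z": 0,"spin": 0}

```text
time_s: 4.5
ee_pos: [0.481, 0.2392, 0.3403]
orientation: [0.003, 0.12, 0.993, 0.003]
ft_force: [0.6, -0.5, -1.6]
width: 0.0127
grip_force: 58.8
```

```bash
python3 - <<'E'
from h import *
s=monitor.state();print(s['ee_pos'],s['orientation'],s['ft_force'],s['width'],s['wrist_torque'])
q=s['orientation'];M=R.from_quat([q[1],q[2],q[3],q[0]]).as_matrix();print(M.T@(np.array([.471,-.1826,s['ee_pos'][2]])-s['ee_pos']))
E
```

```text
[0.48097921 0.23919732 0.3403319 ] [0.00334056 0.12027096 0.99273121 0.00291149] [ 0.57769256 -0.50474454 -1.62176617] 0.012743113945904072 [ 0.01459918 -0.01536906 -0.06396756]
[-0.09104037 -0.41197026 -0.00217251]
```

Call:
move_arm:
  increments:
    - {"x": -0.009,"y": -0.041,"z": 0,"spin": 0}
    - {"x": -0.009,"y": -0.041,"z": 0,"spin": 0}
    - {"x": -0.009,"y": -0.041,"z": 0,"spin": 0}
    - {"x": -0.009,"y": -0.041,"z": 0,"spin": 0}
    - {"x": -0.009,"y": -0.041,"z": 0,"spin": 0}

```text
time_s: 5.0
ee_pos: [0.4739, 0.0273, 0.3352]
orientation: [0.0, 0.12, 0.993, 0.0]
ft_force: [0.4, 0.2, -1.3]
width: 0.0127
grip_force: 58.9
```

Call:
move_arm:
  increments:
    - {"x": -0.009,"y": -0.041,"z": 0,"spin": 0}
    - {"x": -0.009,"y": -0.041,"z": 0,"spin": 0}
    - {"x": -0.009,"y": -0.041,"z": 0,"spin": 0}
    - {"x": -0.009,"y": -0.041,"z": 0,"spin": 0}
    - {"x": -0.009,"y": -0.041,"z": 0,"spin": 0}

```text
time_s: 5.5
ee_pos: [0.4687, -0.1825, 0.3352]
orientation: [0.0, 0.12, 0.993, 0.0]
ft_force: [1.3, -0.4, -1.1]
width: 0.0126
grip_force: 58.9
```

Call:
move_arm:
  increments:
    - {"x": 0,"y": 0,"z": 0.02,"spin": -0.143}
    - {"x": 0,"y": 0,"z": 0.02,"spin": -0.143}
    - {"x": 0,"y": 0,"z": 0.02,"spin": -0.142}
    - {"x": 0,"y": 0,"z": 0,"spin": 0}
    - {"x": 0,"y": 0,"z": 0,"spin": 0}

```text
time_s: 6.0
ee_pos: [0.4691, -0.181, 0.2753]
orientation: [-0.0, -0.091, 0.996, 0.0]
ft_force: [-0.2, 0.3, -0.6]
width: 0.0128
grip_force: 58.8
```

```bash
cat > m.py <<'E'
from h import *
import sys
np.set_printoptions(precision=4,suppress=True)
s=monitor.state();q=s['orientation'];M=R.from_quat([q[1],q[2],q[3],q[0]]).as_matrix();p=np.array(s['ee_pos'])
print(p,q,s['ft_force'],s['width'])
k=snap('wrist');X=cloud(k);cv2.imwrite('pics/%s.png'%sys.argv[1],k[0])
T=(X-p)@M   # tool frame: x back, y , z down
np.save('T.npy',T)
for l in ['sleeve_a_nose','mouth','ring_row']:
    for x in models.place_of(l,'wrist')[:2]:
        r,c=x['position'];print(l,round(x['score'],2),int(r),int(c),X[int(r),int(c)],T[int(r),int(c)])
# sleeve in hand (tool frame)
Q=T.reshape(-1,3);Q=Q[~np.isnan(Q[:,0])]
for lo in np.arange(-.13,.05,.01):
    m=(abs(Q[:,1])<.02)&(Q[:,0]>lo)&(Q[:,0]<lo+.01)&(Q[:,2]<.163)&(Q[:,2]>.135)
    if m.sum()>5:
        y=Q[m,1];print('hand x',round(lo+.005,3),m.sum(),y.min().round(4),y.max().round(4),((y.min()+y.max())/2).round(4),np.percentile(Q[m,2],3).round(4))
# gauge base and rings in world
P=X.reshape(-1,3);P=P[~np.isnan(P[:,0])]
P=P[(abs(P[:,0]-.628)<.08)&(abs(P[:,1]+.153)<.06)]
for lo,hi in((.006,.03),(.045,.09)):
    g=P[(P[:,2]>lo)&(P[:,2]<hi)]
    if len(g)>20:
        r=cv2.minAreaRect((g[:,:2]*1000).astype(np.float32));print(len(g),r,cv2.boxPoints(r).round(1).tolist(),g[:,2].max())
E
python3 m.py w2
```

```text
[ 0.4691 -0.181   0.2753] [-0.0003 -0.0911  0.9958  0.0002] [-0.1597  0.3166 -0.6064] 0.012823328107252922
hand x -0.045 76 -0.011 0.0111 0.0001 0.1474
hand x -0.035 688 -0.0107 0.0109 0.0001 0.147
hand x -0.025 496 -0.0085 0.0088 0.0001 0.1473
hand x -0.015 468 -0.0081 0.0084 0.0001 0.1476
hand x -0.005 677 -0.0081 0.0084 0.0001 0.1355
hand x 0.005 1365 -0.02 0.02 0.0 0.1357
hand x 0.015 1488 -0.0155 0.0132 -0.0012 0.1359
hand x 0.025 718 -0.009 0.0093 0.0001 0.1473
hand x 0.035 844 -0.0089 0.0092 0.0001 0.1472
hand x 0.045 339 -0.0083 0.0085 0.0001 0.1487
40 ((586.6160888671875, -158.40194702148438), (11.960766792297363, 38.012550354003906), 3.55172061920166) [[579.5, -139.8000030517578], [581.7999877929688, -177.6999969482422], [593.7999877929688, -177.0], [591.4000244140625, -139.10000610351562]] 0.02438961751608562
```

View pics/w2.png

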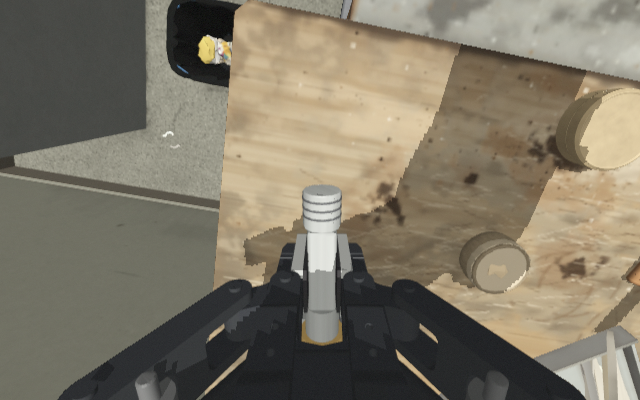

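The wrist camera sees only the handle now: it is centred at column 321, level, and the nose is hidden by the gripper. I'll lower to ring height just in front of the row and use the fixed cameras.

Call:
move_arm:
  increments:
    - {"x": 0,"y": 0,"z": 0.034,"spin": 0}
    - {"x": 0,"y": 0,"z": 0.034,"spin": 0}
    - {"x": -0.008,"y": 0,"z": 0,"spin": 0}
    - {"x": 0,"y": 0,"z": 0,"spin": 0}
    - {"x": 0,"y": 0,"z": 0,"spin": 0}

```text
time_s: 6.7
ee_pos: [0.4783, -0.1795, 0.2088]
orientation: [0.001, -0.093, 0.996, -0.0]
ft_force: [0.1, 0.0, -0.3]
width: 0.013
grip_force: 58.8
```

```bash
python3 - <<'E'
from h import *
np.set_printoptions(precision=4,suppress=True)
s=monitor.state();print(s['ee_pos'],s['orientation'],s['ft_force'])
k=snap('top');X=cloud(k);np.save('X.npy',X)
a=cv2.resize(k[0][125:215,380:460],None,fx=6,fy=6,interpolation=cv2.INTER_CUBIC)
q=snap('side');np.save('Xs.npy',cloud(q));b=cv2.resize(q[0][195:275,330:430],None,fx=6,fy=6,interpolation=cv2.INTER_CUBIC)
im=np.zeros((540,480+600,3),np.uint8);im[:,:480]=a;im[:480,480:]=b
cv2.imwrite('pics/g2.png',cv2.resize(im,(800,400)))
cv2.imwrite('top.png',k[0]);cv2.imwrite('side.png',q[0])
E
```

```text
[ 0.4783 -0.1795  0.2088] [ 0.0012 -0.0935  0.9956 -0.0004] [ 0.0505  0.0108 -0.2813]
```

View pics/g2.png

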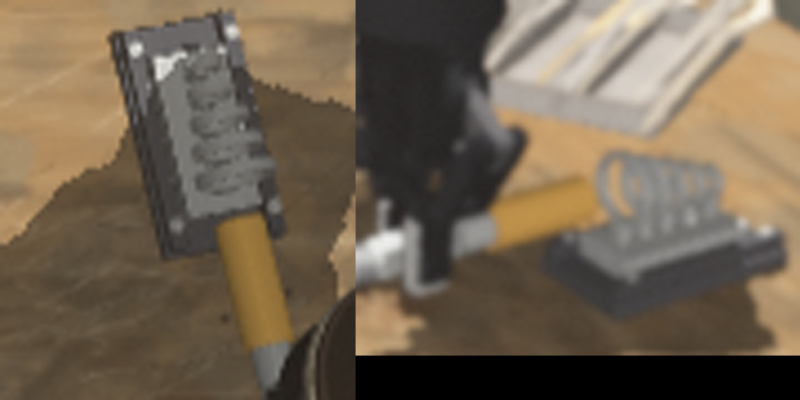

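The sleeve's nose is just short of the large ring in both views. I'll measure the sleeve's axis against the ring row.

```bash
cat > rel.py <<'E'
import numpy as np,cv2
from h import imaging
np.set_printoptions(precision=2,suppress=True)
th=np.radians(10.8);u=np.array([np.cos(th),np.sin(th)]);n=np.array([-u[1],u[0]]);o=np.array([.594,-.159])
for nm,f,im in(('top','X.npy','top.png'),('side','Xs.npy','side.png')):
    X=np.load(f);img=cv2.imread(im)
    hsv=cv2.cvtColor(img,cv2.COLOR_BGR2HSV)
    ok=~np.isnan(X[...,0])
    t=(X[...,:2]-o)@u*1e3;w=(X[...,:2]-o)@n*1e3;z=X[...,2]*1e3
    with np.errstate(all='ignore'):
        br=ok&(hsv[...,1]>140)&(hsv[...,0]>14)&(hsv[...,0]<32)&(t>-90)&(t<20)&(abs(w)<25)&(z>40)&(z<75)
    print(nm,'brass t',np.percentile(t[br],[0,1,99,100]),br.sum())
    for a in range(-70,0,10):
        m=br&(t>=a)&(t<a+10)
        if m.sum()>4: print(a+5,m.sum(),'w',w[m].min(),w[m].max(),(w[m].min()+w[m].max())/2,w[m].mean(),'ztop',np.percentile(z[m],95),z[m].min())
    rg=ok&(z>28)&(z<90)&(t>-6)&(t<72)&(abs(w)<28)&~br
    for a in range(-2,66,7):
        m=rg&(t>=a)&(t<a+7)
        if m.sum()>4: print('ring',a,m.sum(),'w',w[m].min(),w[m].max(),'mid',(w[m].min()+w[m].max())/2,w[m].mean(),'z',z[m].max())
    b=ok&(z>6)&(z<27)&(t>-30)&(t<100)&(abs(w)<40)
    r=cv2.minAreaRect(np.stack([X[...,0][b],X[...,1][b]],1).astype(np.float32)*1000)
    print('base',r)
E
python3 rel.py
```

```text
top brass t [-76.42 -75.42 -18.57 -17.66] 317
-65 54 w -6.992453002940741 14.59164880647523 3.7995979017672448 5.15523701972222 ztop 65.82857628233516 52.28584735870279
-55 56 w -6.487267577062574 14.300206132844481 3.9064692778909538 5.32683061624224 ztop 66.76971884503654 51.68765296918154
-45 54 w -6.998657398751172 14.326199850419655 3.6637712258342416 4.82637263514256 ztop 64.510737616563 52.3382870634681
-35 57 w -6.909042373265658 14.491324917673092 3.791141272203717 5.021917899810489 ztop 65.53371690051044 53.687952812805364
-25 53 w -6.901421787300692 14.446753180223746 3.772665696461527 5.247664803142866 ztop 65.49237361523885 53.75756604632797
-15 10 w -3.2593804976107643 11.096582180032659 3.918600841210947 4.131924502635864 ztop 64.8023304906058 59.12525094355991
ring -2 85 w -19.128305572887616 17.90082208361482 mid -0.613741744636398 -0.3602249065973149 z 76.15599739875478
ring 5 15 w -14.170039684737342 16.153899268091983 mid 0.9919297916773209 1.5355559846313578 z 73.14790157491124
ring 12 73 w -17.401024412604226 15.154716999219758 mid -1.123153706692234 -0.34888798
[... 2038 characters left out ...]
012614844 z 64.03434055505907
ring 26 49 w -18.9518046866999 6.752583457962501 mid -6.0996106143687 -8.399802546622109 z 60.37946457036736
ring 33 6 w -16.651448541467808 -1.9909649978127093 mid -9.32120676964026 -11.221077320906657 z 58.95189718694277
ring 40 40 w -15.440028037231757 6.949515536023811 mid -4.245256250603973 -7.9360579732715255 z 55.99228372117221
ring 54 27 w -12.702342261756835 5.375536593913238 mid -3.6634028339217983 -7.228338720721359 z 50.805936983458864
ring 61 5 w -9.82989486876399 -7.02251714453026 mid -8.426206006647124 -8.408358693449632 z 47.30285452689736
base ((627.9039916992188, -158.24281311035156), (116.92100524902344, 60.642635345458984), 8.669315338134766)
```

Call:
move_arm:
  increments:
    - {"x": 0,"y": -0.0047,"z": 0.0014,"spin": 0}
    - {"x": -0.01,"y": 0,"z": 0,"spin": 0}
    - {"x": 0,"y": 0,"z": 0,"spin": 0}
    - {"x": 0,"y": 0,"z": 0,"spin": 0}

```text
time_s: 7.2
ee_pos: [0.4883, -0.1821, 0.2059]
orientation: [0.0, -0.094, 0.996, -0.0]
ft_force: [0.0, -0.3, -0.6]
width: 0.0132
grip_force: 58.8
```

```bash
cat > px.py <<'E'
from h import *
np.set_printoptions(precision=2,suppress=True)
s=monitor.state();print(np.array(s['ee_pos'])*1e3,s['orientation'],s['ft_force'])
q=snap('side');np.save('Xs.npy',cloud(q));cv2.imwrite('side.png',q[0])
k=snap('top');np.save('X.npy',cloud(k));cv2.imwrite('top.png',k[0])
a=cv2.resize(k[0][135:195,395:455],None,fx=8,fy=8,interpolation=cv2.INTER_CUBIC)
b=cv2.resize(q[0][220:265,360:430],None,fx=8,fy=8,interpolation=cv2.INTER_CUBIC)
im=np.zeros((480,480+560,3),np.uint8);im[:,:480]=a;im[:360,480:]=b
import sys;cv2.imwrite('pics/%s.png'%sys.argv[1],cv2.resize(im,(800,369)))
E
python3 px.py g3; python3 rel.py | grep -v ^base
```

```text
[ 488.31 -182.05  205.86] [ 0.   -0.09  1.   -0.  ] [ 0.03 -0.32 -0.63]
top brass t [-68.24 -66.66  -9.81  -9.11] 313
-65 39 w -10.441611954853606 10.337202727699085 -0.052204613577260695 1.343505561118322 ztop 62.15831255858754 50.4609375245032
-55 56 w -11.357011272876072 10.0147126432191 -0.6711493148284857 1.0188020082393003 ztop 62.12454239798623 50.14353677802119
-45 54 w -11.530467591283307 10.431768242110275 -0.5493496745865158 0.32118830041634655 ztop 62.72395582483677 51.39449363185988
-35 55 w -10.834403417952112 10.254585801822776 -0.2899088080646681 0.995846294223316 ztop 61.65278170597388 48.85325992292644
-25 52 w -10.36278373586845 9.882020721046466 -0.24038150741099162 1.2992715183233154 ztop 62.62016260542594 48.28719056143549
-15 53 w -10.3520406119278 10.177396305803606 -0.08732215306209667 0.9088033849771553 ztop 62.048650213002325 49.14241191297475
ring -2 83 w -20.672746863520388 17.703563981509948 mid -1.48459144100522 -0.049757736637865854 z 76.62884525579105
ring 5 15 w -13.993786757016125 13.890048324772696 mid -0.051869216121714246 -0.9796465047467154 z 72
[... 1830 characters left out ...]
308 z 71.36367699910645
ring 5 10 w -20.998291642029525 10.874971504232878 mid -5.061660068898323 -9.325293113157098 z 68.42548961691092
ring 12 77 w -20.49682563597379 13.437181262244154 mid -3.529822186864817 -5.075947052736072 z 65.80166399228138
ring 19 9 w -18.686654369271697 11.067669850632049 mid -3.809492259319824 -11.466013758940937 z 62.78347327958084
ring 26 52 w -18.8730899561901 7.800159878493394 mid -5.536465038848353 -8.444237912243151 z 60.0882937541406
ring 40 39 w -14.38882556144642 5.126595819963499 mid -4.631114870741461 -7.6821341784679245 z 56.26980934941622
ring 54 32 w -13.649662671530054 2.705769687800889 mid -5.471946491864583 -7.375956107292865 z 50.536384209433294
```

View pics/g3.png

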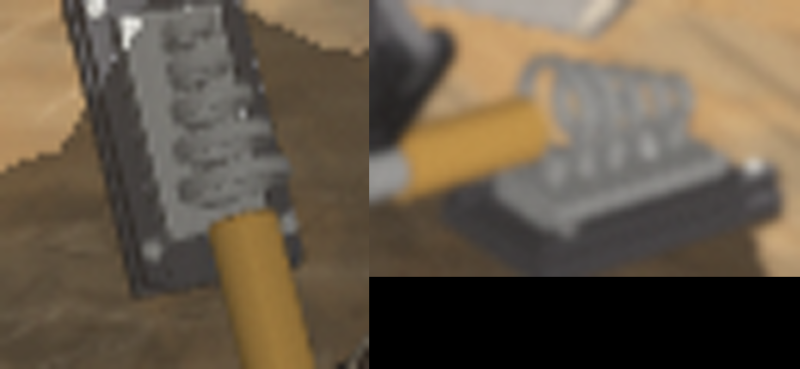

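The nose is about 8 mm short of ring 1. It needs to come up about 1.6 mm and go 0.7 mm to the right. I'll correct that and enter slowly while watching the force.

Call:
move_arm:
  increments:
    - {"x": 0,"y": -0.0007,"z": -0.0016,"spin": 0}
    - {"x": 0,"y": 0,"z": 0,"spin": 0}
    - {"x": -0.004,"y": 0,"z": 0,"spin": 0}
    - {"x": -0.004,"y": 0,"z": 0,"spin": 0}
    - {"x": 0,"y": 0,"z": 0,"spin": 0}

```text
time_s: 7.8
ee_pos: [0.4967, -0.1811, 0.2074]
orientation: [0.0, -0.094, 0.996, -0.0]
ft_force: [0.1, -0.3, -0.5]
width: 0.0126
grip_force: 58.8
```

Call:
move_arm:
  increments:
    - {"x": -0.004,"y": 0,"z": 0,"spin": 0}
    - {"x": -0.003,"y": 0,"z": 0,"spin": 0}
    - {"x": 0,"y": 0,"z": 0,"spin": 0}

```text
time_s: 8.1
ee_pos: [0.5033, -0.1799, 0.2074]
orientation: [0.0, -0.094, 0.996, -0.0]
ft_force: [-0.3, 0.4, -1.3]
width: 0.013
grip_force: 58.9
```

Call:
move_arm:
  increments:
    - {"x": -0.004,"y": 0,"z": 0,"spin": 0}
    - {"x": -0.002,"y": 0,"z": 0,"spin": 0}
    - {"x": 0,"y": 0,"z": 0,"spin": 0}

```text
time_s: 8.4
ee_pos: [0.509, -0.1788, 0.2074]
orientation: [0.0, -0.094, 0.996, -0.0]
ft_force: [-0.1, 0.2, -0.1]
width: 0.0128
grip_force: 58.9
```

Call:
move_arm:
  increments:
    - {"x": -0.0015,"y": 0,"z": 0,"spin": 0}
    - {"x": 0,"y": 0,"z": 0,"spin": 0}
    - {"x": 0,"y": 0,"z": 0,"spin": 0}

```text
time_s: 8.7
ee_pos: [0.5101, -0.1787, 0.2074]
orientation: [-0.0, -0.093, 0.996, 0.0]
ft_force: [0.9, 0.5, -0.1]
width: 0.013
grip_force: 58.9
```

Call:
move_arm:
  increments:
    - {"x": -0.0015,"y": 0,"z": 0,"spin": 0}
    - {"x": 0,"y": 0,"z": 0,"spin": 0}
    - {"x": 0,"y": 0,"z": 0,"spin": 0}

```text
time_s: 9.0
ee_pos: [0.5116, -0.1783, 0.2074]
orientation: [0.0, -0.093, 0.996, 0.0]
ft_force: [-0.5, 0.9, -0.7]
width: 0.0129
grip_force: 58.9
```

Nose at about 15.5 mm, and there is no contact force yet. I'll continue in small steps.

Call:
move_arm:
  increments:
    - {"x": -0.0015,"y": 0,"z": 0,"spin": 0}
    - {"x": 0,"y": 0,"z": 0,"spin": 0}
    - {"x": 0,"y": 0,"z": 0,"spin": 0}

```text
time_s: 9.3
ee_pos: [0.5131, -0.178, 0.2074]
orientation: [-0.0, -0.094, 0.996, 0.0]
ft_force: [-0.3, -0.0, -0.9]
width: 0.0126
grip_force: 58.9
```

Call:
move_arm:
  increments:
    - {"x": -0.0015,"y": 0,"z": 0,"spin": 0}
    - {"x": 0,"y": 0,"z": 0,"spin": 0}
    - {"x": 0,"y": 0,"z": 0,"spin": 0}

```text
time_s: 9.6
ee_pos: [0.5147, -0.1777, 0.2074]
orientation: [0.0, -0.094, 0.996, 0.0]
ft_force: [-0.5, 0.2, -0.7]
width: 0.0129
grip_force: 58.9
```

Call:
move_arm:
  increments:
    - {"x": -0.0015,"y": 0,"z": 0,"spin": 0}
    - {"x": 0,"y": 0,"z": 0,"spin": 0}
    - {"x": 0,"y": 0,"z": 0,"spin": 0}

```text
time_s: 9.9
ee_pos: [0.5161, -0.1774, 0.2074]
orientation: [0.0, -0.094, 0.996, 0.0]
ft_force: [-0.4, 0.4, 0.2]
width: 0.0127
grip_force: 58.9
```

The nose is through ring 2 (t≈20 mm) with no force.

Call:
move_arm:
  increments:
    - {"x": -0.002,"y": 0,"z": 0,"spin": 0}
    - {"x": -0.002,"y": 0,"z": 0,"spin": 0}
    - {"x": 0,"y": 0,"z": 0,"spin": 0}

```text
time_s: 10.2
ee_pos: [0.5203, -0.1767, 0.2074]
orientation: [0.0, -0.094, 0.996, 0.0]
ft_force: [-0.7, 1.3, -0.2]
width: 0.0128
grip_force: 58.9
```

Call:
move_arm:
  increments:
    - {"x": -0.0015,"y": 0,"z": 0,"spin": 0}
    - {"x": 0,"y": 0,"z": 0,"spin": 0}
    - {"x": 0,"y": 0,"z": 0,"spin": 0}

```text
time_s: 10.5
ee_pos: [0.5215, -0.1765, 0.2074]
orientation: [0.0, -0.093, 0.996, 0.0]
ft_force: [-0.3, 1.8, -0.7]
width: 0.0128
grip_force: 58.9
```

Call:
move_arm:
  increments:
    - {"x": -0.0015,"y": 0,"z": 0,"spin": 0}
    - {"x": 0,"y": 0,"z": 0,"spin": 0}
    - {"x": 0,"y": 0,"z": 0,"spin": 0}

```text
time_s: 10.8
ee_pos: [0.523, -0.1762, 0.2074]
orientation: [0.0, -0.093, 0.996, -0.0]
ft_force: [-0.6, 1.0, -1.1]
width: 0.0131
grip_force: 58.9
```

Call:
move_arm:
  increments:
    - {"x": -0.0015,"y": 0,"z": 0,"spin": 0}
    - {"x": 0,"y": 0,"z": 0,"spin": 0}
    - {"x": 0,"y": 0,"z": 0,"spin": 0}

```text
time_s: 11.1
ee_pos: [0.5245, -0.1759, 0.2074]
orientation: [0.0, -0.093, 0.996, 0.0]
ft_force: [-0.1, 0.8, -1.2]
width: 0.0131
grip_force: 58.9
```

Call:
move_arm:
  increments:
    - {"x": -0.001,"y": 0,"z": 0,"spin": 0}
    - {"x": 0,"y": 0,"z": 0,"spin": 0}
    - {"x": 0,"y": 0,"z": 0,"spin": 0}

```text
time_s: 11.4
ee_pos: [0.5252, -0.1758, 0.2073]
orientation: [-0.0, -0.093, 0.996, 0.0]
ft_force: [-3.2, 1.9, 0.9]
width: 0.0126
grip_force: 59.0
```

Call:
move_arm:
  increments:
    - {"x": -0.001,"y": 0,"z": 0,"spin": 0}
    - {"x": 0,"y": 0,"z": 0,"spin": 0}
    - {"x": 0,"y": 0,"z": 0,"spin": 0}

```text
time_s: 11.7
ee_pos: [0.5259, -0.1757, 0.2072]
orientation: [-0.0, -0.093, 0.996, 0.0]
ft_force: [-4.1, 0.9, 1.1]
width: 0.0129
grip_force: 59.0
```

Call:
move_arm:
  increments:
    - {"x": -0.001,"y": 0,"z": 0,"spin": 0}
    - {"x": 0,"y": 0,"z": 0,"spin": 0}
    - {"x": 0,"y": 0,"z": 0,"spin": 0}

```text
time_s: 12.0
ee_pos: [0.5266, -0.1756, 0.2072]
orientation: [-0.001, -0.093, 0.996, 0.0]
ft_force: [-6.9, 1.2, 1.2]
width: 0.0131
grip_force: 59.1
```

Contact with ring 3 has begun. About 1–1.5 mm more will bring it to roughly 10 N.

Call:
move_arm:
  increments:
    - {"x": -0.001,"y": 0,"z": 0,"spin": 0}
    - {"x": 0,"y": 0,"z": 0,"spin": 0}
    - {"x": 0,"y": 0,"z": 0,"spin": 0}

```text
time_s: 12.3
ee_pos: [0.5272, -0.1754, 0.207]
orientation: [-0.001, -0.093, 0.996, 0.0]
ft_force: [-8.3, 0.4, 1.7]
width: 0.0131
grip_force: 59.2
```

Call:
move_arm:
  increments:
    - {"x": -0.0006,"y": 0,"z": 0,"spin": 0}
    - {"x": 0,"y": 0,"z": 0,"spin": 0}
    - {"x": 0,"y": 0,"z": 0,"spin": 0}
    - {"x": 0,"y": 0,"z": 0,"spin": 0}
    - {"x": 0,"y": 0,"z": 0,"spin": 0}

```text
time_s: 12.8
ee_pos: [0.5275, -0.1754, 0.2069]
orientation: [-0.002, -0.093, 0.996, 0.0]
ft_force: [-9.4, -0.0, 2.3]
width: 0.0129
grip_force: 59.2
```

Call:
move_arm:
  increments:
    - {"x": -0.0005,"y": 0,"z": 0,"spin": 0}
    - {"x": 0,"y": 0,"z": 0,"spin": 0}
    - {"x": 0,"y": 0,"z": 0,"spin": 0}
    - {"x": 0,"y": 0,"z": 0,"spin": 0}
    - {"x": 0,"y": 0,"z": 0,"spin": 0}

```text
time_s: 13.3
ee_pos: [0.5278, -0.1753, 0.2069]
orientation: [-0.002, -0.093, 0.996, 0.0]
ft_force: [-9.6, -0.1, 2.3]
width: 0.0129
grip_force: 59.3
```

Call:
move_arm:
  increments:
    - {"x": 0.001,"y": 0,"z": 0,"spin": 0}
    - {"x": 0.0005,"y": 0,"z": 0.001,"spin": 0}
    - {"x": 0,"y": 0,"z": 0.001,"spin": 0}
    - {"x": 0,"y": 0,"z": 0,"spin": 0}

```text
time_s: 13.7
ee_pos: [0.5272, -0.1755, 0.2055]
orientation: [-0.001, -0.093, 0.996, 0.0]
ft_force: [-8.8, 2.0, 7.9]
width: 0.0125
grip_force: 60.1
```

Call:
move_arm:
  increments:
    - {"x": 0,"y": 0,"z": 0.001,"spin": 0}
    - {"x": 0,"y": 0,"z": 0,"spin": 0}
    - {"x": 0,"y": 0,"z": 0,"spin": 0}

```text
time_s: 14.0
ee_pos: [0.5272, -0.1755, 0.2047]
orientation: [-0.001, -0.093, 0.996, 0.0]
ft_force: [-9.1, 0.5, 8.8]
width: 0.0131
grip_force: 60.3
```

Call:
move_arm:
  increments:
    - {"x": 0,"y": 0,"z": 0.001,"spin": 0}
    - {"x": 0,"y": 0,"z": 0.001,"spin": 0}
    - {"x": 0,"y": 0,"z": 0,"spin": 0}
    - {"x": 0,"y": 0,"z": 0,"spin": 0}

```text
time_s: 14.4
ee_pos: [0.5272, -0.1755, 0.2027]
orientation: [-0.001, -0.093, 0.996, 0.0]
ft_force: [-8.7, 0.3, 7.9]
width: 0.0127
grip_force: 60.3
```

Call:
move_arm:
  increments:
    - {"x": 0.0005,"y": 0,"z": 0,"spin": 0}
    - {"x": 0,"y": 0,"z": 0,"spin": 0}
    - {"x": 0,"y": 0,"z": 0,"spin": 0}

```text
time_s: 14.7
ee_pos: [0.5269, -0.1756, 0.2027]
orientation: [-0.0, -0.093, 0.996, 0.0]
ft_force: [-6.9, 0.9, 6.9]
width: 0.0128
grip_force: 60.2
```

Next I release.

Call:
move_arm:
  increments:
    - {"x": 0,"y": 0,"z": 0,"spin": 0}
    - {"x": 0,"y": 0,"z": 0,"spin": 0}
    - {"x": 0,"y": 0,"z": 0,"spin": 0}
    - {"x": 0,"y": 0,"z": 0,"spin": 0}
    - {"x": 0,"y": 0,"z": 0,"spin": 0}
  grip: 60

```text
time_s: 15.2
ee_pos: [0.5276, -0.1754, 0.2024]
orientation: [0.0, -0.093, 0.996, -0.0]
ft_force: [-0.2, 0.9, -0.0]
width: 0.0512
grip_force: 0.0
```

```bash
python3 px.py g4; python3 rel.py | grep -v -e ^base -e ring
```

```text
[ 527.63 -175.39  202.4 ] [ 0.   -0.09  1.   -0.  ] [-0.18  0.88 -0.02]
top brass t [-30.6  -29.99  14.11  14.9 ] 192
-25 51 w -9.798097528070905 9.87207575701244 0.03698911447076725 1.3036076494657585 ztop 60.614574515261694 47.71350477410474
-15 53 w -10.661580816881848 9.29805094110177 -0.6817649378900388 0.8226734176777548 ztop 62.04084792776066 47.9854365633553
-5 55 w -11.684404146604717 10.26670359133638 -0.7088502776341681 0.5121423682001939 ztop 62.93394117326392 51.20778458872655
side brass t [-31.58 -30.28   3.74   4.04] 54
-25 7 w -17.43146248857516 -14.479674528556155 -15.955568508565658 -15.887766606500971 ztop 47.88261986335581 43.05749362852551
-15 8 w -16.847289797236495 -13.28231222975654 -15.064801013496517 -15.051040136536882 ztop 50.65743291935012 43.8591426270068
-5 30 w -15.792344362411361 -5.776363166926137 -10.784353764668749 -12.279369392150546 ztop 59.27970747241993 45.087201806551015
```

View pics/g4.png

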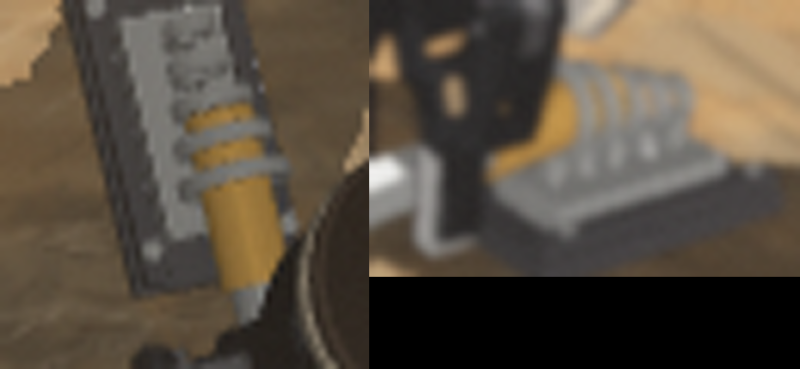

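The picture shows the sleeve resting through rings 1 and 2, nose at ring 3, with the handle slightly tilted down. I'll retreat straight up.

Call:
move_arm:
  increments:
    - {"x": 0,"y": 0,"z": -0.01,"spin": 0}
    - {"x": 0,"y": 0,"z": -0.03,"spin": 0}
    - {"x": 0,"y": 0,"z": -0.04,"spin": 0}
    - {"x": 0,"y": 0,"z": -0.04,"spin": 0}
    - {"x": 0,"y": 0,"z": -0.03,"spin": 0}

```text
time_s: 15.8
ee_pos: [0.5275, -0.1756, 0.3557]
orientation: [0.001, -0.093, 0.996, -0.0]
ft_force: [-0.1, -0.0, -0.8]
width: 0.0514
grip_force: 0.0
```

Call:
move_arm:
  increments:
    - {"x": 0.03,"y": 0,"z": 0,"spin": 0}
    - {"x": 0.03,"y": 0,"z": 0,"spin": 0}
    - {"x": 0,"y": 0,"z": 0,"spin": 0}
    - {"x": 0,"y": 0,"z": 0,"spin": 0}
    - {"x": 0,"y": 0,"z": 0,"spin": 0}

```text
time_s: 16.3
ee_pos: [0.4692, -0.1863, 0.3529]
orientation: [0.001, -0.094, 0.996, -0.0]
ft_force: [-0.2, -1.2, -0.7]
width: 0.0512
grip_force: 0.0
```

```bash
python3 px.py g5; python3 rel.py | grep -v -e ^base -e ring
```

```text
[ 469.22 -186.29  352.88] [ 0.   -0.09  1.   -0.  ] [-0.18 -1.21 -0.68]
top brass t [-30.74 -30.37  14.05  14.89] 200
-35 5 w -9.529654377828733 7.864695246790432 -0.8324795655191504 -1.1189632667050637 ztop 58.685959727239776 51.391033227076164
-25 56 w -10.645646280564709 9.759870397730847 -0.4428879414169309 0.34434529044257234 ztop 61.6358003208424 49.854175216228924
-15 52 w -10.233784633649199 10.00997510491253 -0.11190476436833485 1.0813379574294624 ztop 61.85018710993141 49.47425993230237
-5 55 w -12.163391813299132 9.90518661666765 -1.1291025983157406 0.44717261478239473 ztop 62.247981185454314 50.941111097624336
side brass t [-30.06 -29.51   1.96   3.36] 118
-25 36 w -16.496332866226453 -1.3080821327479424 -8.902207499487197 -11.207633821824343 ztop 57.28279971435602 42.701456989162835
-15 38 w -16.78470689643831 -0.4577293400367865 -8.621218118237547 -10.808987717907122 ztop 57.71520907820215 44.312448832782955
-5 33 w -16.026703803001105 -2.6949587636829277 -9.360831283342016 -11.09374067117099 ztop 58.78884426086631 44.88993071314973
```

View pics/g5.png

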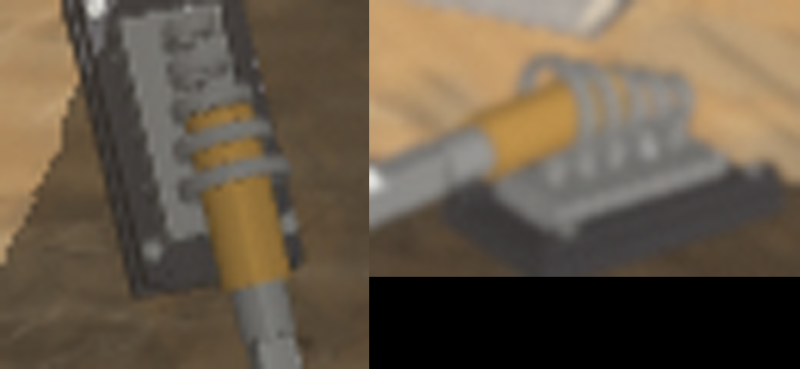

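The sleeve has not moved since release: the brass/handle joint is at t≈-31 mm, so the nose is at about 29 mm, on ring 3's face. The arm is well clear, so I'm handing in.

```bash
python3 -c "
from station import robot
print(robot.sign_off())"
```

```text
the job is handed in; nothing more can be done
None
```

The middle sleeve (23.4 mm) passed the 30 and 25 mm rings, was stopped by the 20 mm ring, was pressed there with about 10 N, and was left resting against it; the job is handed in.

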